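Hold a board carrier flush on the angled test stage

TASK

Turn the round indexing table by its upright post, counter-clockwise seen from above, until it clicks into its other position. Then pick the board carrier up from the bench by its black fin, tilt it to match the sloping steel test face on the table, and press it gently (about 10 N) flat against that face, centred and square with the fin running up the slope. Finish while still gripping the carrier and pressing it flush there: do not let go; leave everything else on the bench where it is.

Things in the scene. Friction and masses are not known exactly. Their poses are not given: they have to be found in the camera images.
- turn (a joint): angle of the indexing table, rad, growing counter-clockwise from above; spring detents at 0 (start) and 1.047 (60 degrees, to be reached); each is a firm stop into which a spring pulls the table; moving off takes about 4 N at the post; past halfway (0.52) the table snaps on by itself
- axis (a point): on the table's vertical turning axis at the top of the aluminium disc (216 mm across, top 30 mm above the bench, on a grey fixed base 244 mm across whose place and yaw vary); its frame turns with the table: x level toward the upper side of the test face, y away from the post
- post (a point): grip point on the upright round steel post near the rim of the disc, 95 mm from the axis; post 13 mm thick, from the disc (z 30 mm) to 80 mm above the bench; this point is on its centre line, 60 mm above the bench. A stage cheek is 28 mm from the post, towards the axis. At the start the post is on the robot's side
- face (a point): centre of the sloping steel test face, a plate 88 (along the slope) x 100 x 10 mm on the middle of the table, 68 mm above the bench; x up the slope, y level, z straight out of the face. Tilt locked, 11 to 25 degrees from level, differs each run; slopes down toward the robot once the table is indexed. Cheeks 8 mm thick end 60 mm out in y, 2 mm above the centre
- stage: the locked test stage plate that carries the face; its origin and axes are the same as those of the face centre
- carrier: board carrier to be picked up: aluminium plate 80 (x) x 70 (y) x 6 mm with a green board on top and a black plastic fin upright on its middle, 44 mm long (x), 12 mm thick (y), top 46 mm above the underside; 0.1 to 0.2 kg. Origin under the centre of the flat underside, z up through the fin. It lies flat on the bench at the start; grip the fin across its 12 mm thickness
- jar: small round flux jar with a black lid, 38 mm across, 40 mm tall; origin under its centre; a bystander to be left alone
- spool: steel wire spool standing on end, 56 mm across, 42 mm tall; origin under its centre; a bystander to be left alone
- tray: grey plastic parts tray with three compartments, 70 x 100 x 22 mm; origin under its centre; a bystander to be left alone
- board: bare green circuit board lying flat, 75 x 50 x 5 mm, no fin; origin under its centre; a bystander to be left alone
- driver: screwdriver lying on the bench, about 150 mm long; origin under its middle; a bystander to be left alone
- dispenser: clear solvent bottle with a white cap, 54 mm across, 110 mm tall; origin under its centre; a bystander to be left alone
- tweezers: steel tweezers lying flat, 120 mm long, 8 mm high; origin under their middle; a bystander to be left alone
There are look-alikes about, which are no part of the job. Leave any blue or pink look-alike of the carrier alone.

How it is judged:
On the way, in this order (a step that is already met when the one before it is completed fails the run):
1. the table is in its second detent while the carrier still lies on the bench (value of joint turn between 1 and 1.09 rad and height (world z) of carrier below 0.01 m), for 0.3 s.
2. the carrier is lifted off the bench in the gripper (height (world z) of carrier above 0.03 m and contact force between carrier and the fingers above 2 N and contact force between carrier and stage below 0.1 N), for 0.2 s.
At the end, for the whole second after the job is handed in: The table is in its second detent (within about 0.045 rad), the carrier's underside lies flush on the test face (within 2 degrees and 3 mm), centred within 12 mm each way and square within 8 degrees (either way round), the fingers still grip it, and it is pressed on the face with 3 to 25 N, at rest (value of joint turn between 1 and 1.09 rad and angle between the z axis of carrier and the z axis of face, either way round below 0.035 rad and angle between the x axis of carrier and the x axis of face, either way round below 0.14 rad and angle between carrier's own z axis and vertical below 1 rad and z of carrier in the frame of face between -0.003 and 0.003 m and x of carrier in the frame of face between -0.012 and 0.012 m and y of carrier in the frame of face between -0.012 and 0.012 m and contact force between carrier and stage between 3 and 25 N and contact force between carrier and the fingers above 3 N and height (world z) of carrier above 0.04 m and linear speed of carrier below 0.02 m/s); the arm keeps its last pose, push and grip.
It fails at once if the carrier is rammed into the stage (over 60 N) (contact force between carrier and stage above 60 N).
It fails at once if a bystander is moved by more than 20 mm (distance of any of jar, spool, tray, board, driver, dispenser, tweezers from where it was at the start of the episode above 0.02 m).
It also fails if it takes over 54 s, if anything falls off the work surface, if the arm or the gripper's body presses on something with over 40 N, if the wrist force passes 120 N, or if a joint passes its speed limit or range.

ROBOT

A 6-joint arm with a two-finger parallel gripper is mounted at the origin on the work surface. World frame = base frame: x ahead of the robot, y to its left, z up, the work surface at z = 0. Lengths are in m, angles in rad, forces in N, time in s.
With the tool pointing down it reaches from about 0.375 to 0.9 m from the base axis. Payload 3.1 kg.
Tool frame: the origin (TCP) lies at the very end of the fingers, on their centre line; the grasp point (between the pads) lies 19 mm behind it; z points along the fingers, y is the line along which they close (so a half turn about z gives the same grasp; the last joint's range is limited). The gripper opens to 85 mm and grips with 20 to 120 N. Pads are 22 mm wide; open, the fingers measure 114 mm over their backs; the gripper's body (76 mm by 85 mm) begins 54 mm behind the grasp point. The pads swing forward as they close: fully open they stand 13 mm farther back than shut.
Start: joints at [1.056, 0.527, 1.433, -0, 1.181, -0.178], TCP at [0.207, 0.59, 0.231] pointing down, gripper open.
Joint ranges: [-3.08, 3.08], [-0.75, 2.2], [0.22, 2.44], [-1.43, 4.57], [0, 2.65], [-2.85, 2.85]. Speed limits (rad/s): [2.79, 2.79, 3.14, 3.14, 3.14, 3.14].

INTERFACE

Orientations are given as a unit quaternion [x, y, z, w].
In Python, from station import sense, snapshot, camera_params, sign_off gives the robot as it stands.
- The arm moves only by the shell command python3 -m handwheel 'ROWS' [OPENING] [FORCE]. ROWS is JSON, a list that holds one entry, the list of rows, each a list of 4 numbers: the shift along the tool's x, y, z in units of 25 mm (1.0 is 25 mm), then the turn about the tool's z in units of 6 degrees (1.0 is 6 degrees). A call has 1 to 20 rows; each row shifts and turns the commanded pose from where the row before left it, along the tool's axes as they then stand; what a row does not reach is not made up. A row lasts 1/8 s, in which the tool goes at most 62.5 mm and 10.7 degrees, less where a joint would pass 70% of its speed; a pose out of reach is approached as far as the arm can. A call is refused whole if a number of a shift passes 1 or a number of a turn 1, either way. A call with a gripper value outside its range is refused whole. OPENING is the finger opening in mm, from 0 to 85.4, set as the call begins (- or left out, the last holds). The fingers move at their own pace and stop on an object; FORCE is the grip in N (left out, the last holds). Time passes only in rows, so rows that do not move let the fingers close. It gives the time, the measured TCP pose, the force, the opening and the grip force at its end, in the units of the state.
- sense(): the state, without advancing time (a new reading comes with each control period).
- snapshot(name): name is "scene" or "top" or "wrist"; returns (picture, depth): 400x640x3 uint8, red, green, blue; 400x640 float32, m along the optical axis (not along the pixel's ray), 0 where there is no reading.
- camera_params(name): a dict with "mtx" (3x3 intrinsics, pixels), "D" ([k1, k2, p1, p2, k3] as OpenCV has them; the pictures are not rectified), "extrinsics" (4x4, takes a point from camera to world coordinates); the wrist camera has in their place "hand_eye" (4x4, takes a point from camera to tool coordinates, whose origin is the TCP and whose axes are the flange's). Camera axes: x right, y up, looking along -z (the intrinsics and any distortion apply to the point x, -y, -z); pixel columns grow to the right and rows downward; lengths in m; the calibration is good to about 2 mm. A picture is of the moment at which its call begins: read the wrist's pose just before it. camera_params takes no time and is no camera call.
- sign_off(): hands the job in; it is judged then, once.
The state is a dict: "t": time; "q": joint angles; "qd": joint speeds; "tau": joint torques, N m; "tcp_pos": TCP position; "tool_rot": TCP orientation; "force": force on the tool from outside, world axes, zero at the start; "ft_torque": the same for the moment, N m; "finger_gap": opening from 0.0 (shut) to 1.0 (fully open); "gripper_force": force on a finger pad.
Only numpy, scipy, OpenCV 4.12 (cv2) and the standard library are available. Lean on these libraries where they do the work, as an engineer would, in place of code of your own. Each camera call takes 0.05 s, during which the arm holds its last target. There are 200 camera calls.

## Working session

There is one attempt and no reset: what is moved stays moved. The work goes in short steps, Python scripts to look and compute and a shell command to move; the robot and the scene stay as the last step left them, time stands still between calls to the robot, and variables do not carry over. Pictures are saved under pics/ and viewed, at most 10 in all, crops included, and the job is handed in when it is done.

```bash
ls -la; mkdir -p pics; python3 -m handwheel --help 2>&1 | head -30; cat > h.py <<'E'
import numpy as np, cv2
from station import sense, snapshot, camera_params
from scipy.spatial.transform import Rotation as R
def cam(name, s=None):
    p=camera_params(name)
    if name=='wrist':
        s=s or sense(); T=np.eye(4); T[:3,:3]=R.from_quat(s['tool_rot']).as_matrix(); T[:3,3]=s['tcp_pos']
        E=T@np.array(p['hand_eye'])
    else: E=np.array(p['extrinsics'])
    return np.array(p['mtx'],float),np.array(p['D'],float),E
def rays(c,uv):
    K,D,E=c; n=cv2.undistortPoints(np.array(uv,float).reshape(-1,1,2),K,D).reshape(-1,2)
    d=np.c_[n[:,0],-n[:,1],-np.ones(len(n))]@E[:3,:3].T   # depth-1 rays
    return E[:3,3],d
def onplane(c,uv,z):
    o,d=rays(c,uv); return o+d*((z-o[2])/d[:,2])[:,None]
def pts(c,uv,depth):
    o,d=rays(c,uv); uv=np.array(uv).reshape(-1,2).astype(int)
    return o+d*depth[uv[:,1],uv[:,0]][:,None]
def proj(c,P):
    K,D,E=c; q=(np.atleast_2d(P)-E[:3,3])@E[:3,:3]
    return cv2.projectPoints(q*[1,-1,-1],np.zeros(3),np.zeros(3),K,D)[0].reshape(-1,2)
def tri(c1,u1,c2,u2):
    o1,d1=rays(c1,u1);o2,d2=rays(c2,u2);d1=d1[0];d2=d2[0]
    s=np.linalg.lstsq(np.c_[d1,-d2],o2-o1,rcond=None)[0]
    a=o1+s[0]*d1;b=o2+s[1]*d2; return (a+b)/2,np.linalg.norm(a-b)
E
python3 - <<'E'
from h import *
s=sense(); print(s)
for n in ('scene','top'):
    im,d=snapshot(n); cv2.imwrite(f'pics/{n}0.png',im[:,:,::-1]); np.save(f'pics/{n}0.npy',d); print(n,cam(n)[2].round(3).tolist(),cam(n)[0][0,0],(d>0).mean())
E
```

```text
total 12
drwxr-xr-x  3 agent agent 4096 Nov 29 19:05 .
drwxr-xr-x 23 root  root  4096 Nov 29 19:05 ..
drwxr-xr-x  2 agent agent 4096 Nov 29 19:05 pics
invalid input: not JSON, or not a number
{'t': 0.0, 'q': array([ 1.05550808e+00,  5.28478910e-01,  1.43388749e+00, -2.05207173e-05,
        1.18140707e+00, -1.78494829e-01]), 'qd': array([-0.00080433,  0.0009899 ,  0.00014065,  0.00047346, -0.00095414,
       -0.00098193]), 'tau': array([ 1.77172446e-03, -4.42366469e+01, -1.78024936e+01, -9.15125179e-05,
        8.59327381e-03, -2.58409480e-07]), 'tcp_pos': array([0.20615712, 0.58926657, 0.23033051]), 'tool_rot': array([ 1.67598001e-01,  9.85854817e-01, -1.02867893e-03, -3.61788552e-04]), 'force': array([-1.37882894, -0.6994748 , -0.79275208]), 'ft_torque': array([-0.01084726, -0.01650436, -0.02903917]), 'gripper_force': 0.0, 'finger_gap': 1.0025060124165563}
scene [[0.049, -0.687, 0.725, 1.369], [0.999, 0.03, -0.038, -0.028], [0.004, 0.726, 0.687, 0.827], [0.0, 0.0, 0.0, 1.0]] 411.7062139239594 0.99571484375
top [[-0.022, 0.998, -0.061, 0.491], [-1.0, -0.021, 0.01, 0.005], [0.009, 0.061, 0.998, 1.752], [0.0, 0.0, 0.0, 1.0]] 501.97486237365706 0.996203125
```

View pics/scene0.png

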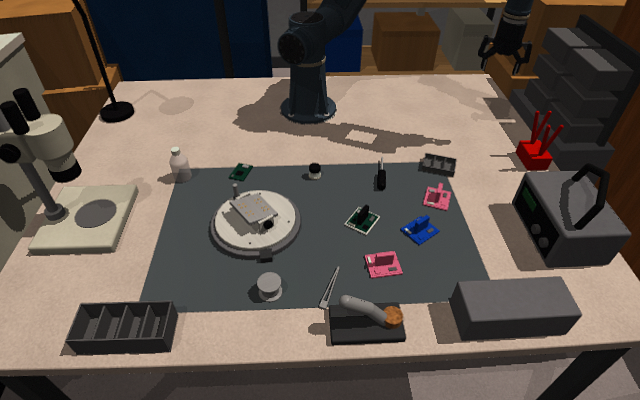

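View pics/top0.png

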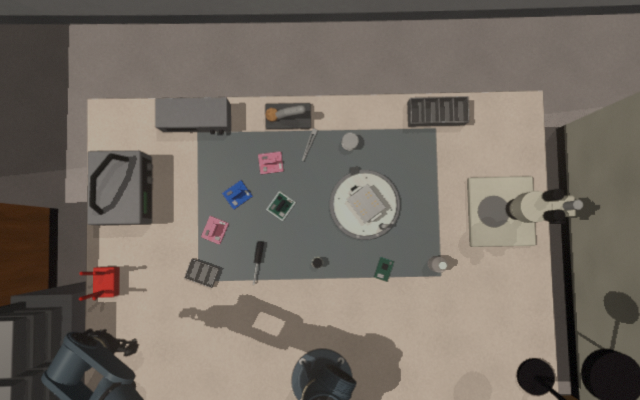

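Scene: the green-board carrier with the black fin is at (362,218); the table is at (255,221) with its post at (235,190). In the top view these are at (281,206), (365,205) and (385,225).

Candidates (scene pixels):
- green with black fin (362,218): chosen
- pink with fin (437,196) and (383,264): look-alikes
- blue with fin (420,230): look-alike
- bare board (241,171): no fin

Next I'll measure roughly and make one close crop.

```bash
python3 - <<'E'
from h import *
C={};V={}
for n in('scene','top'):
    C[n]=cam(n); im=cv2.imread(f'pics/{n}0.png'); d=np.load(f'pics/{n}0.npy')
    vv,uu=np.mgrid[:400,:640]; P=pts(C[n],np.c_[uu.ravel(),vv.ravel()],d).reshape(400,640,3); V[n]=(im,P)
    hsv=cv2.cvtColor(im,cv2.COLOR_BGR2HSV)
    box=(slice(150,290),slice(150,480)) if n=='scene' else (slice(125,285),slice(190,450))
    m=np.zeros((400,640),bool); m[box]=1
    # disc: bright low-sat, z about 30mm
    disc=m&(abs(P[:,:,2]-.03)<.008)&(hsv[:,:,2]>110)
    k,l,st,ce=cv2.connectedComponentsWithStats(disc.astype(np.uint8)); i=1+st[1:,4].argmax()
    cs=cv2.convexHull(np.argwhere(l==i)[:,::-1].astype(np.int32)); q=onplane(C[n],cs.reshape(-1,2),.03)
    (cx,cy),r=cv2.minEnclosingCircle(q[:,:2].astype(np.float32)); print(n,'disc',round(cx,4),round(cy,4),'r',round(r,4),'z',np.median(P[l==i][:,2]).round(4))
    hi=m&(P[:,:,2]>.04)
    k,l,st,ce=cv2.connectedComponentsWithStats(hi.astype(np.uint8))
    for j in range(1,k):
        if st[j,4]>6:
            p=P[l==j]; print('  hi',ce[j].round(0),st[j,4],np.median(p,0).round(3),'zmax',p[:,2].max().round(3))
    g=m&(hsv[:,:,0]>40)&(hsv[:,:,0]<90)&(hsv[:,:,1]>90)
    k,l,st,ce=cv2.connectedComponentsWithStats(g.astype(np.uint8))
    for j in range(1,k):
        if st[j,4]>30: print('  green',ce[j].round(0),st[j,4],np.median(P[l==j],0).round(3))
a=cv2.resize(V['scene'][0][170:270,200:460],None,fx=3,fy=3,interpolation=cv2.INTER_CUBIC)
b=cv2.resize(V['top'][0][150:250,210:405],None,fx=3,fy=3,interpolation=cv2.INTER_CUBIC)
b=cv2.copyMakeBorder(b,0,0,0,a.shape[1]-b.shape[1],cv2.BORDER_CONSTANT); cv2.imwrite('pics/crop1.png',np.vstack([a,b]))
E
```

```text
scene disc 0.5935 -0.1573 r 0.1096 z 0.0311
  hi [178. 162.] 357 [ 0.4   -0.391  0.072] zmax 0.827
  hi [314. 166.] 60 [0.399 0.009 0.041] zmax 0.827
  hi [440. 188.] 48 [0.52  0.362 0.046] zmax 0.05
  hi [253. 209.] 1163 [ 0.603 -0.157  0.069] zmax 0.827
  hi [363. 210.] 68 [0.598 0.131 0.047] zmax 0.827
  hi [422. 220.] 78 [0.639 0.284 0.047] zmax 0.051
  hi [385. 254.] 100 [0.75  0.166 0.047] zmax 0.05
  hi [269. 281.] 357 [ 0.812 -0.112  0.043] zmax 0.827
  hi [468. 285.] 215 [0.873 0.322 0.085] zmax 0.09
  green [240. 172.] 191 [ 0.373 -0.221  0.004]
  green [362. 221.] 214 [0.604 0.133 0.008]
top disc 0.5937 -0.1572 r 0.1129 z 0.029
  hi [209. 127.] 197 [0.862 0.361 0.076] zmax 1.752
  hi [350. 141.] 120 [ 0.811 -0.11   0.043] zmax 0.051
  hi [269. 161.] 42 [0.747 0.165 0.046] zmax 0.053
  hi [365. 203.] 873 [ 0.595 -0.157  0.067] zmax 1.752
  hi [234. 194.] 36 [0.638 0.283 0.046] zmax 0.053
  hi [279. 205.] 39 [0.596 0.133 0.046] zmax 0.057
  hi [212. 230.] 46 [0.516 0.361 0.045] zmax 0.056
  hi [382. 226.] 17 [ 0.516 -0.211  0.076] zmax 0.081
  hi [439. 264.] 226 [ 0.387 -0.391  0.078] zmax 0.123
  hi [317. 263.] 35 [0.396 0.009 0.042] zmax 0.049
```

View pics/crop1.png

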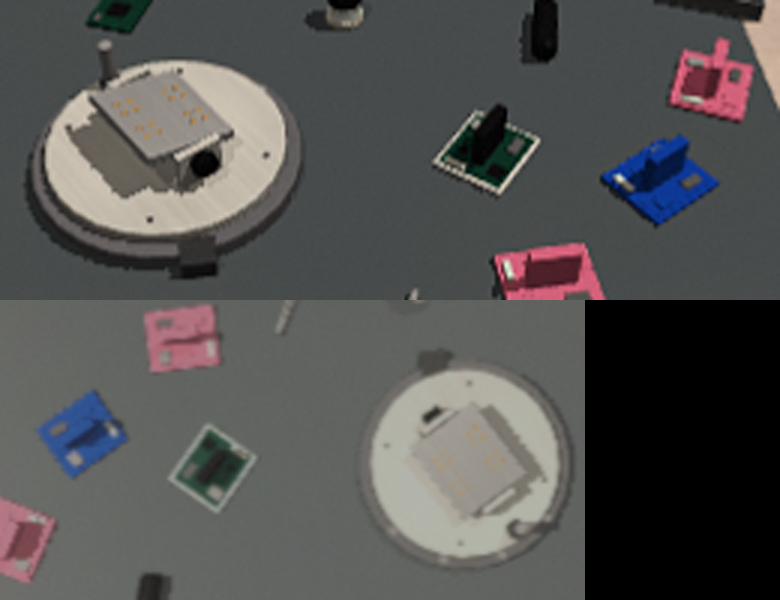

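The crop confirms it. The chosen part is the white-edged plate with green board and black fin (crop (488,150)), and the post is at crop (105,50) on the robot's side. The measured disc radius (110 mm against 108), disc height (30 mm), post radius (94 mm) and fin top (46 mm) all match the text.

```bash
python3 -c "
from h import *
p=camera_params('wrist');print(np.array(p['hand_eye']).round(3).tolist(),np.array(p['mtx']).round(0).tolist())"
python3 -m handwheel '[[[-0.9,-0.9,0,0.5],[-0.9,-0.9,0,0],[-0.9,-0.9,0,0],[-0.9,-0.9,0,0],[-0.9,-0.9,0,0],[-0.9,-0.9,0,0],[-0.9,-0.9,0,0],[-0.9,-0.9,0,0],[-0.9,-0.9,0,0],[-0.9,-0.9,0,0],[-0.9,-0.9,0,0],[-0.9,-0.9,0,0]]]'
```

```text
[[-0.0, 0.965, 0.261, 0.065], [1.0, 0.0, 0.0, 0.001], [0.0, 0.261, -0.965, -0.144], [0.0, 0.0, 0.0, 1.0]] [[304.0, 0.0, 316.0], [0.0, 304.0, 199.0], [0.0, 0.0, 1.0]]
t: 1.6
tcp_pos: [0.3555, 0.2373, 0.2311]
tool_rot: [0.193, 0.981, -0.0, -0.0]
force: [-0.3, -0.0, -0.3]
finger_gap: 0.999
gripper_force: 0.0
```

```bash
python3 -m handwheel '[[[-1,-0.7,0,0],[-1,-0.7,0,0],[-1,-0.7,0,0],[-1,-0.7,0,0],[-1,-0.7,0,0],[-1,-0.7,0,0],[-1,-0.7,0,0],[-1,-0.7,0,0],[0,0,0,0]]]' | head -3
python3 - <<'E'
from h import *
import pickle
s=sense(); im,d=snapshot('wrist'); cv2.imwrite('pics/w1.png',im[:,:,::-1]); pickle.dump((s,im,d),open('w1.pkl','wb')); print(s['tcp_pos'],(d>0).mean())
E
```

```text
t: 2.72
tcp_pos: [0.4885, 0.0314, 0.2311]
tool_rot: [0.195, 0.981, -0.0, 0.0]
[0.48846001 0.03137884 0.23108318] 0.99586328125
```

View pics/w1.png

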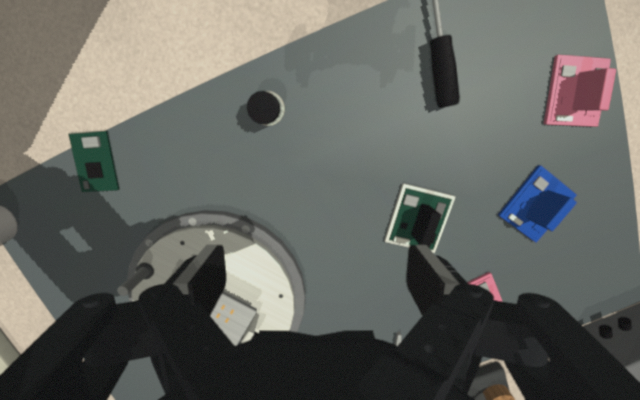

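The wrist view shows the carrier at (420,215), the post top at (140,275), and the jar at (264,107). The fingers hide the lower half. I'll turn for the post and move so that the post is ahead on the tool's +x side.

```bash
cat >> h.py <<'E'
def plan(path):   # path: list of (x,y,z,yaw_x deg) waypoints, one per row, from current pose; prints units
    s=sense(); p=np.array(s['tcp_pos']); M=R.from_quat(s['tool_rot']).as_matrix(); y=np.degrees(np.arctan2(M[1,0],M[0,0]))
    for w in path:
        a=np.radians(y); d=np.array(w[:3])-p; c,sn=np.cos(a),np.sin(a)
        t=(y-w[3]+180)%360-180
        u=[round(float(v),2) for v in ((c*d[0]+sn*d[1])/.025,(sn*d[0]-c*d[1])/.025,-d[2]/.025,t/6)]
        print(u,end=','); 
        u=np.array(u); p=p+.025*np.array([c*u[0]+sn*u[1],sn*u[0]-c*u[1],-u[2]]); y-=6*u[3]
    print(len(path),'->',p.round(4),round(y,1))
def line(target,yaw,n):
    s=sense(); p=np.array(s['tcp_pos']); M=R.from_quat(s['tool_rot']).as_matrix(); y=np.degrees(np.arctan2(M[1,0],M[0,0])); dy=(yaw-y+180)%360-180
    plan([tuple(p+(np.array(target)-p)*i/n)+(y+dy*i/n,) for i in range(1,n+1)])
E
python3 -c "
from h import *
line([.455,-.255,.2],36,21)"
```

```text
[-0.15, -0.53, 0.06, 0.97],[-0.21, -0.51, 0.06, 0.96],[-0.25, -0.49, 0.06, 0.97],[-0.31, -0.46, 0.06, 0.96],[-0.34, -0.43, 0.05, 0.97],[-0.39, -0.39, 0.06, 0.96],[-0.43, -0.34, 0.06, 0.97],[-0.46, -0.31, 0.06, 0.96],[-0.49, -0.25, 0.06, 0.97],[-0.51, -0.21, 0.06, 0.96],[-0.53, -0.15, 0.06, 0.97],[-0.54, -0.1, 0.06, 0.96],[-0.55, -0.04, 0.06, 0.97],[-0.55, 0.01, 0.06, 0.96],[-0.55, 0.07, 0.05, 0.97],[-0.54, 0.12, 0.06, 0.96],[-0.52, 0.18, 0.06, 0.97],[-0.5, 0.22, 0.06, 0.96],[-0.47, 0.28, 0.06, 0.97],[-0.45, 0.33, 0.06, 0.96],[-0.41, 0.36, 0.06, 0.97],21 -> [ 0.455  -0.2549  0.1999] 36.0
```

```bash
python3 -m handwheel '[[[-0.15,-0.55,0,1],[-0.2,-0.5,0,1],[-0.25,-0.5,0,1],[-0.3,-0.45,0,1],[-0.35,-0.45,0.1,1],[-0.4,-0.4,0.1,1],[-0.4,-0.35,0.1,1],[-0.45,-0.3,0.1,1],[-0.5,-0.25,0.1,1],[-0.5,-0.2,0.1,1],[-0.5,-0.15,0.1,1],[-0.55,-0.1,0.1,1],[-0.55,-0.05,0.1,1],[-0.55,0,0.1,1],[-0.55,0.1,0.1,1],[-0.55,0.1,0.1,1],[-0.5,0.2,0.1,1],[-0.5,0.2,0,1],[-0.45,0.3,0,1],[-0.8,0.6,0,1]]]' 40 | head -3
python3 - <<'E'
from h import *
import pickle
s=sense(); im,d=snapshot('wrist'); cv2.imwrite('pics/w2.png',im[:,:,::-1]); pickle.dump((s,im,d),open('w2.pkl','wb')); print(s['tcp_pos'],s['tool_rot'])
E
```

```text
t: 5.28
tcp_pos: [0.4452, -0.2478, 0.1986]
tool_rot: [0.947, 0.323, -0.0, -0.001]
[ 0.44523777 -0.24777233  0.19859087] [ 9.46538806e-01  3.22587819e-01 -3.18511047e-04 -1.13431971e-03]
```

View pics/w2.png

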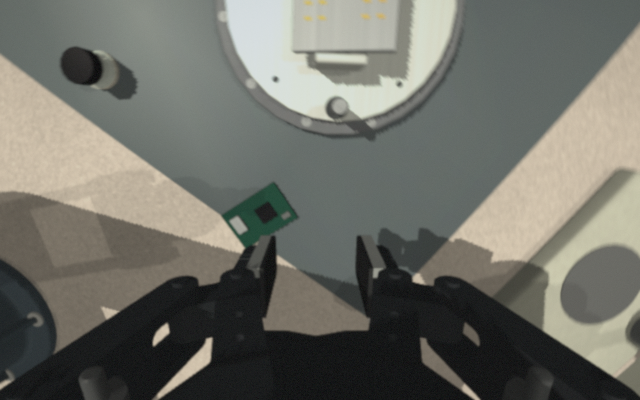

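In this view the post top is at (338,105), seen almost from straight above, and the level lower edge of the face runs along row 51 near (345,51).

```bash
python3 - <<'E'
from h import *
import pickle
vv,uu=np.mgrid[:400,:640]; W={}
for n,u0,box in (('w1',(150,270),(slice(245,300),slice(115,165))),('w2',(338,105),(slice(85,125),slice(315,365)))):
    s,im,d=pickle.load(open(n+'.pkl','rb')); c=cam('wrist',s)
    P=pts(c,np.c_[uu.ravel(),vv.ravel()],d).reshape(400,640,3); m=np.zeros((400,640),bool); m[box]=1
    q=m&(P[:,:,2]>.073)&(P[:,:,2]<.1); uv=np.argwhere(q)[:,::-1].astype(float)
    u=uv.mean(0) if len(uv) else np.array(u0,float); W[n]=(c,u)
    print(n,len(uv),u.round(1),'depth',np.median(P[q],0).round(4) if len(uv) else None,'z80',onplane(c,u,.08).round(4))
p,g=tri(*W['w1'],*W['w2']); print('tri',p.round(4),'gap',g.round(4))
A=np.array([.5936,-.1572]); v=onplane(W['w2'][0],W['w2'][1],.08)[0,:2]-A; print('r',np.linalg.norm(v),np.degrees(np.arctan2(v[1],v[0])))
# disc in w2: rim circle fit
s,im,d=pickle.load(open('w2.pkl','rb')); c=cam('wrist',s); P=pts(c,np.c_[uu.ravel(),vv.ravel()],d).reshape(400,640,3)
m=(abs(P[:,:,2]-.03)<.004)&(im.min(2)>130); m[150:]=0
m=cv2.morphologyEx(m.astype(np.uint8),cv2.MORPH_OPEN,np.ones((3,3)))
cs=max(cv2.findContours(m,cv2.RETR_EXTERNAL,cv2.CHAIN_APPROX_NONE)[0],key=cv2.contourArea).reshape(-1,2); cs=cs[cs[:,1]>3]
q=onplane(c,cs,.03)[:,:2]; 
from scipy.optimize import least_squares
r=least_squares(lambda x:np.hypot(*(q-x).T)-.108,A,loss='soft_l1',f_scale=.001); print('axis',r.x.round(4),'res',np.median(abs(r.fun)).round(4))
E
```

```text
w1 147 [123.8 289.1] depth [ 0.5147 -0.2128  0.0803] z80 [[ 0.5147 -0.2126  0.08  ]]
w2 200 [337.8 104.4] depth [ 0.5172 -0.215   0.0809] z80 [[ 0.5173 -0.215   0.08  ]]
tri [ 0.5166 -0.2154  0.0767] gap 0.0019
r 0.09574322449206936 -142.8282848379354
axis [ 0.6066 -0.1475] res 0.0132
```

```bash
python3 -m handwheel '[[[0.75,0.17,0.3,0],[0.75,0.17,0.3,0],[0.75,0.17,0.3,0],[0.75,0.18,0.1,0],[0,0,0.9,0],[0,0,0.9,0],[0,0,0.9,0],[0,0,0.9,0],[0,0,0.9,0],[0,0,0.5,0],[0,0,0,0]]]' 40 
python3 -m handwheel '[[[0,0,0,0],[0,0,0,0],[0,0,0,0]]]' 20 20
python3 - <<'E'
from h import *
A=np.array([.5936,-.1572]);s=sense();p=s['tcp_pos'];v=p[:2]-A;th=np.degrees(np.arctan2(v[1],v[0]));print(np.linalg.norm(v),th)
r=.0955
w=[]
for i in range(1,14):
    a=np.radians(th+5*i); w.append((A[0]+r*np.cos(a),A[1]+r*np.sin(a),p[2],th+180+5*i))
plan(w)
E
```

```text
t: 6.7
tcp_pos: [0.5157, -0.2169, 0.048]
tool_rot: [0.946, 0.323, -0.001, -0.001]
force: [0.0, 0.2, -0.1]
finger_gap: 0.469
gripper_force: 0.0
t: 7.08
tcp_pos: [0.516, -0.2178, 0.0495]
tool_rot: [0.946, 0.323, 0.0, 0.001]
force: [0.3, -0.3, 0.8]
finger_gap: 0.235
gripper_force: 0.0
0.09842853972987124 -142.0045843748749
[0.13, 0.33, -0.0, -0.88],[0.02, 0.34, -0.0, -0.84],[0.01, 0.33, -0.0, -0.83],[0.02, 0.33, -0.0, -0.83],[0.01, 0.33, -0.0, -0.84],[0.02, 0.34, -0.0, -0.83],[0.01, 0.33, -0.0, -0.83],[0.02, 0.33, -0.0, -0.84],[0.01, 0.34, -0.0, -0.83],[0.01, 0.33, -0.0, -0.83],[0.02, 0.33, -0.0, -0.84],[0.01, 0.33, -0.0, -0.83],[0.02, 0.34, -0.0, -0.83],13 -> [ 0.6151 -0.2502  0.0495] 103.0
```

```bash
python3 -m handwheel '[[[0.1,0.33,0,-0.85],[0.01,0.33,0,-0.83],[0.02,0.33,0,-0.83],[0.01,0.33,0,-0.83],[0.02,0.33,0,-0.83],[0.01,0.33,0,-0.83],[0.02,0.33,0,-0.83]]]'
python3 -m handwheel '[[[0.01,0.33,0,-0.83],[0.02,0.33,0,-0.83],[0.01,0.33,0,-0.83],[0.02,0.33,0,-0.83],[0.01,0.33,0,-0.83],[0.01,0.15,0,-0.4],[0,0,0,0],[0,0,0,0]]]'
```

```text
t: 7.95
tcp_pos: [0.5638, -0.2487, 0.049]
tool_rot: [0.805, 0.594, -0.0, -0.0]
force: [-0.0, 0.1, 1.0]
finger_gap: 0.234
gripper_force: 0.1
t: 8.95
tcp_pos: [0.6067, -0.2519, 0.0491]
tool_rot: [0.643, 0.766, -0.001, -0.001]
force: [-5.6, -1.9, 1.7]
finger_gap: 0.231
gripper_force: 2.6
```

```bash
python3 -m handwheel '[[[0,0,0,0],[0,0,0,0],[0,0,-0.5,0],[0,0,-1,0],[0,0,-1,0],[0,0,-1,0],[0,0,-1,0],[0,0,-1,0],[-0.5,0,-0.5,0],[-0.5,0,0,0],[0,0,0,0]]]' 50 | head -4
python3 - <<'E'
from h import *
import pickle
vv,uu=np.mgrid[:400,:640]
s=sense(); im,d=snapshot('wrist'); cv2.imwrite('pics/w3.png',im[:,:,::-1]); pickle.dump((s,im,d),open('w3.pkl','wb'))
c=cam('wrist',s); P=pts(c,np.c_[uu.ravel(),vv.ravel()],d).reshape(400,640,3); A=np.array([.5936,-.1572])
q=(P[:,:,2]>.073)&(P[:,:,2]<.09)&(np.hypot(P[:,:,0]-.604,P[:,:,1]+.252)<.02); p=np.median(P[q],0); v=p[:2]-A
print('post',q.sum(),p.round(4),np.linalg.norm(v).round(4),np.degrees(np.arctan2(v[1],v[0])).round(1))
# face plane: fit points within 35 mm of axis
q=(np.hypot(P[:,:,0]-A[0],P[:,:,1]-A[1])<.038)&(P[:,:,2]>.04)&(P[:,:,2]<.1); X=P[q]; 
for k in range(4):
    m=X.mean(0); n=np.linalg.svd(X-m,full_matrices=False)[2][2]; n*=np.sign(n[2]); r=(X-m)@n; X=X[abs(r)<max(.0015,2.5*r.std())]
print('plane',len(X),n.round(4),'tilt',np.degrees(np.arccos(n[2])).round(2),'downslope az',np.degrees(np.arctan2(n[1],n[0])).round(2),'z at axis',(m[2]-(n[:2]@(A-m[:2]))/n[2]).round(4),'rms',r.std())
E
```

```text
t: 10.32
tcp_pos: [0.6127, -0.2774, 0.1978]
tool_rot: [0.644, 0.765, -0.0, -0.001]
force: [-1.1, -0.6, -1.1]
post 181 [ 0.604  -0.2538  0.0811] 0.0972 -83.9
plane 6826 [-0.2319 -0.0226  0.9725] tilt 13.47 downslope az -174.44 z at axis 0.0689 rms 0.0006664108389712265
```

View pics/w3.png

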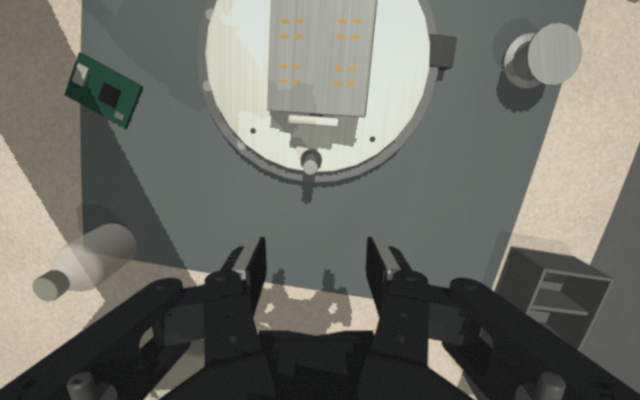

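The post is at (311,165) in this view, and the table has indexed: the post went from -143° to -84°, and the face slopes down toward the robot by about 13.5°. Next, the carrier's pose from the earlier pictures.

```bash
python3 - <<'E'
from h import *
import pickle
vv,uu=np.mgrid[:400,:640]
L=[]
s,im,d=pickle.load(open('w1.pkl','rb')); L.append(('w1',cam('wrist',s),im,d))
for n in('scene','top'): L.append((n,cam(n),cv2.imread(f'pics/{n}0.png')[:,:,::-1],np.load(f'pics/{n}0.npy')))
for n,c,im,d in L:
    P=pts(c,np.c_[uu.ravel(),vv.ravel()],d).reshape(400,640,3); near=np.hypot(P[:,:,0]-.6,P[:,:,1]-.132)<.065
    f=near&(P[:,:,2]>.041)&(P[:,:,2]<.055)&(im.max(2)<60)
    q=P[f][:,:2]; r=cv2.minAreaRect((q*1000).astype(np.float32)); e=np.linalg.svd(q-q.mean(0))[2][0]
    print(n,'fin',f.sum(),q.mean(0).round(4),'z',np.median(P[f][:,2]).round(4),'az',np.degrees(np.arctan2(e[1],e[0])).round(1),np.round(r[1],0))
    b=near&(P[:,:,2]>.003)&(P[:,:,2]<.014); q=onplane(c,np.argwhere(b)[:,::-1],.007)[:,:2]
    r=cv2.minAreaRect((q*1000).astype(np.float32)); print('  plate',b.sum(),np.round(r[0],1),np.round(r[1],1),round(r[2],1), 'corners',cv2.boxPoints(r).round(0).tolist())
E
```

```text
w1 fin 401 [0.5924 0.1317] z 0.0469 az -36.4 [13. 41.]
  plate 2515 [593.6 133.1] [126.6 112.9] 72.5 corners [[521.0, 90.0], [628.0, 56.0], [666.0, 176.0], [559.0, 210.0]]
scene fin 62 [0.5978 0.1319] z 0.0473 az -36.6 [12. 44.]
  plate 635 [603.7 131.8] [125.4 120.8] 37.6 corners [[517.0, 141.0], [591.0, 46.0], [690.0, 122.0], [616.0, 218.0]]
top fin 34 [0.5951 0.1334] z 0.0465 az 142.6 [12. 40.]
  plate 420 [598.  132.5] [122.7 124.3] 55.1 corners [[512.0, 118.0], [614.0, 47.0], [684.0, 147.0], [582.0, 218.0]]
```

```bash
python3 -c "
from h import *
line([.65,-.2,.2],143.5,8)"
```

```text
[0.34, 0.25, -0.01, -0.91],[0.32, 0.29, -0.02, -0.91],[0.29, 0.31, -0.01, -0.9],[0.26, 0.34, -0.01, -0.91],[0.23, 0.36, -0.02, -0.91],[0.19, 0.38, -0.01, -0.91],[0.16, 0.4, -0.01, -0.91],[0.11, 0.41, -0.02, -0.91],8 -> [ 0.6501 -0.2     0.2001] 143.5
```

```bash
cat > snap.py <<'E'
import sys,pickle
from h import *
s=sense(); im,d=snapshot('wrist'); n=sys.argv[1]; cv2.imwrite(f'pics/{n}.png',im[:,:,::-1]); pickle.dump((s,im,d),open(n+'.pkl','wb'))
E
python3 -m handwheel '[[[0.34,0.25,0,-0.9],[0.3,0.3,0,-0.9],[0.3,0.3,0,-0.9],[0.25,0.35,0,-0.9],[0.25,0.35,0,-0.9],[0.2,0.4,0,-0.9],[0.15,0.4,0,-0.9],[0.1,0.4,0,-0.9],[0,0,0,0]]]' >/dev/null; python3 snap.py w4
python3 -m handwheel '[[[0.7,0.95,0,0],[0.7,0.95,0,0],[0.7,0.95,0,0],[0.7,0.95,0,0],[0.7,0.95,0,0],[0.7,0.95,0,0],[0.7,0.95,0,0],[0.7,0.95,0,0],[0.6,0.95,0,0],[0.6,0.9,0,0],[0,0,0,0],[0,0,0,0]]]' |head -4; python3 snap.py w5
python3 - <<'E'
from h import *
import pickle
vv,uu=np.mgrid[:400,:640]; A=np.array([.5936,-.1572])
for f in('w3','w4'):
    s,im,d=pickle.load(open(f+'.pkl','rb')); c=cam('wrist',s); P=pts(c,np.c_[uu.ravel(),vv.ravel()],d).reshape(400,640,3)
    q=(np.hypot(P[:,:,0]-A[0],P[:,:,1]-A[1])<.038)&(P[:,:,2]>.04)&(P[:,:,2]<.1); X=P[q]
    for k in range(4):
        m=X.mean(0); n=np.linalg.svd(X-m,full_matrices=False)[2][2]; n*=np.sign(n[2]); r=(X-m)@n; X=X[abs(r)<max(.0015,2.5*r.std())]
    on=(abs((P-m)@n)<.003)&(np.hypot(P[:,:,0]-A[0],P[:,:,1]-A[1])<.085)&(im.max(2)>60)
    on=cv2.morphologyEx(on.astype(np.uint8),cv2.MORPH_OPEN,np.ones((3,3))); k,l,st,_=cv2.connectedComponentsWithStats(on); on=l==1+st[1:,4].argmax()
    y=np.cross(n,[-n[0],-n[1],0]); y/=np.linalg.norm(y); x=np.cross(y,n); o=np.array([*A,m[2]-n[:2]@(A-m[:2])/n[2]])
    uvp=np.argwhere(on)[:,::-1]; O,D=rays(c,uvp); Q=O+D*(((m-O)@n)/(D@n))[:,None]; q=np.c_[(Q-o)@x,(Q-o)@y]
    r=cv2.minAreaRect((q*1000).astype(np.float32))
    print(f,'n',n.round(4),'tilt',np.degrees(np.arccos(n[2])).round(2),'up az',np.degrees(np.arctan2(x[1],x[0])).round(2),'z',o[2].round(4),'rect in face frame mm',np.round(r[0],1),np.round(r[1],1),round(r[2],1),'pctl',np.percentile(q,[1,99],axis=0).round(4).tolist(),'rows',uvp[:,1].min())
s,im,d=pickle.load(open('w5.pkl','rb')); c=cam('wrist',s); print('tcp',s['tcp_pos'].round(4))
P=pts(c,np.c_[uu.ravel(),vv.ravel()],d).reshape(400,640,3); near=np.hypot(P[:,:,0]-.6,P[:,:,1]-.132)<.055
f=near&(P[:,:,2]>.041)&(P[:,:,2]<.055); uv=np.argwhere(f)[:,::-1]; q=onplane(c,uv,.046)[:,:2]; r=cv2.minAreaRect((q*1000).astype(np.float32)); e=np.linalg.svd(q-q.mean(0))[2][0]
print('fin',f.sum(),q.mean(0).round(4),'z',np.median(P[f][:,2]).round(4),'az',np.degrees(np.arctan2(e[1],e[0])).round(1),np.round(r[0],1),np.round(r[1],1),'px',uv.mean(0))
b=near&(P[:,:,2]>.003)&(P[:,:,2]<.014); q=onplane(c,np.argwhere(b)[:,::-1],.006)[:,:2]; r=cv2.minAreaRect((q*1000).astype(np.float32)); print('plate',np.round(r[0],1),np.round(r[1],1),round(r[2],1),'z',np.median(P[b][:,2]))
E
```

```text
t: 13.05
tcp_pos: [0.6566, 0.0904, 0.1985]
tool_rot: [0.316, 0.949, -0.0, -0.0]
force: [0.3, -0.1, 0.1]
w3 n [-0.2313 -0.0223  0.9726] tilt 13.44 up az 5.5 z 0.0689 rect in face frame mm [  1.1 -12.6] [ 88.3 100.3] 0.7 pctl [[-0.0419, -0.0588], [0.044, 0.036]] rows 0
w4 n [-0.2321 -0.0234  0.9724] tilt 13.49 up az 5.76 z 0.069 rect in face frame mm [ 1.  -2.1] [ 87.8 120.4] 0.5 pctl [[-0.0418, -0.056], [0.0438, 0.0535]] rows 38
tcp [0.6566 0.0904 0.1985]
fin 615 [0.5955 0.1314] z 0.0469 az -36.7 [595.9 130.9] [11.4 43.6] px [311.03252033 108.51869919]
plate [600.4 133.2] [ 97.7 104.5] 48.5 z 0.007946772311337752
```

View pics/w5.png

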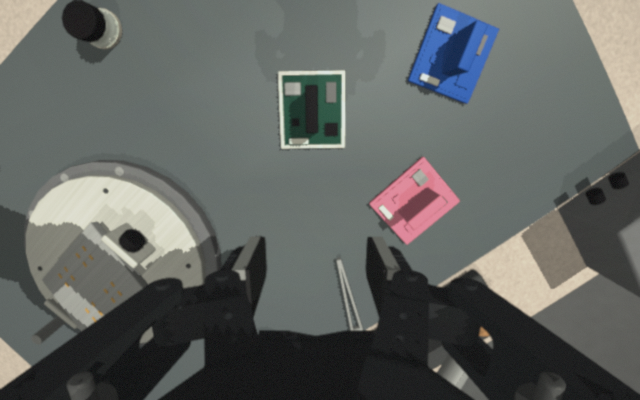

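The carrier is at (311,109) in this view, with its fin already parallel to the tool's x axis. The blue and pink look-alikes are clear of the fingers. Fin top height (46.9 mm) and fin size (11.4 x 43.6 mm) match the text.

```bash
python3 -m handwheel '[[[0.75,-0.04,0.5,0],[0.75,-0.04,0.6,0],[0.75,-0.04,0.6,0],[0.7,-0.03,0.6,0],[0,0,0.8,0],[0,0,0.8,0],[0,0,0.8,0],[0,0,0.8,0],[0,0,0.7,0],[0,0,0.6,0],[0,0,0.5,0],[0,0,0,0],[0,0,0,0]]]' 50
python3 -m handwheel '[[[0,0,0,0],[0,0,0,0],[0,0,0,0],[0,0,0,0],[0,0,0,0],[0,0,0,0]]]' 0 25
```

```text
t: 14.72
tcp_pos: [0.5958, 0.1326, 0.0167]
tool_rot: [0.316, 0.949, 0.0, 0.0]
force: [0.2, 0.8, 1.0]
finger_gap: 0.582
gripper_force: 0.0
t: 15.48
tcp_pos: [0.5958, 0.1326, 0.0169]
tool_rot: [0.316, 0.949, 0.0, 0.0]
force: [-0.1, 0.6, 5.7]
finger_gap: 0.136
gripper_force: 25.3
```

```bash
python3 -m handwheel '[[[0,0,-0.3,0],[0,0,-0.7,0],[0,0,-1,0],[0,0,-1,0],[0,0,-1,0],[0,0,-0.8,0],[0,0,0,0],[0,0,0,0]]]'
python3 -c "
from h import *
line([.5862,-.1593,.14],185.65,16)"
```

```text
t: 16.48
tcp_pos: [0.5948, 0.1325, 0.136]
tool_rot: [0.316, 0.949, -0.0, -0.0]
force: [0.7, 0.7, -1.5]
finger_gap: 0.136
gripper_force: 24.5
[-0.42, -0.6, -0.01, -0.44],[-0.39, -0.61, -0.01, -0.44],[-0.37, -0.64, -0.01, -0.45],[-0.33, -0.64, -0.01, -0.44],[-0.3, -0.67, -0.01, -0.44],[-0.27, -0.68, -0.01, -0.44],[-0.24, -0.69, -0.01, -0.45],[-0.21, -0.7, -0.01, -0.44],[-0.18, -0.7, -0.01, -0.44],[-0.14, -0.72, -0.01, -0.44],[-0.11, -0.72, -0.01, -0.45],[-0.07, -0.73, -0.01, -0.44],[-0.04, -0.73, -0.01, -0.44],[-0.01, -0.73, -0.01, -0.44],[0.02, -0.72, -0.01, -0.45],[0.06, -0.73, -0.01, -0.44],16 -> [ 0.5863 -0.1592  0.14  ] 185.7
```

```bash
python3 -m handwheel '[[[-0.42,-0.6,0,-0.44],[-0.4,-0.6,0,-0.44],[-0.37,-0.64,0,-0.44],[-0.33,-0.65,0,-0.44],[-0.3,-0.67,0,-0.44],[-0.27,-0.68,0,-0.44],[-0.24,-0.7,0,-0.45],[-0.2,-0.7,0,-0.45],[-0.18,-0.7,0,-0.45],[-0.14,-0.72,0,-0.45],[-0.1,-0.72,0,-0.45],[-0.07,-0.73,0,-0.44],[-0.04,-0.73,0,-0.44],[0,-0.73,0,-0.44],[0.02,-0.72,0,-0.44],[0.05,-0.72,0,-0.44],[0,0,0,0],[0,0,0,0]]]'
python3 snap.py w6; python3 - <<'E'
from h import *
im,_=snapshot('scene'); a=cv2.resize(im[130:270,180:340,::-1],None,fx=3,fy=3,interpolation=cv2.INTER_CUBIC)
w=cv2.imread('pics/w6.png')[:,120:520]; w=cv2.resize(w,None,fx=.75,fy=.75); H=max(a.shape[0],w.shape[0])
f=lambda q:cv2.copyMakeBorder(q,0,H-q.shape[0],0,0,cv2.BORDER_CONSTANT); cv2.imwrite('pics/both6.png',np.hstack([f(a),f(w)]))
E
```

```text
t: 18.73
tcp_pos: [0.586, -0.1584, 0.1355]
tool_rot: [-0.05, 0.999, 0.001, -0.001]
force: [-1.1, 0.1, -0.7]
finger_gap: 0.138
gripper_force: 24.5
```

View pics/both6.png

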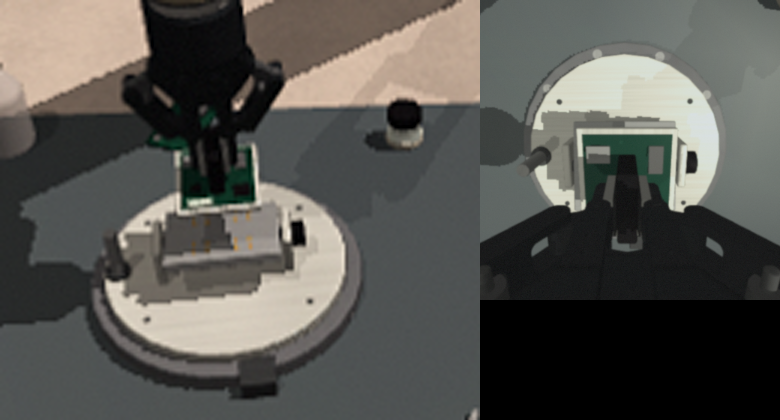

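The left panel shows the carrier held above the face at (215,180). The right panel shows it square with the table, at (627,165). I'll measure how level it hangs, then go down to just above contact.

```bash
cat > car.py <<'E'
import sys,pickle
from h import *
vv,uu=np.mgrid[:400,:640]
s,im,d=pickle.load(open(sys.argv[1]+'.pkl','rb')); c=cam('wrist',s); P=pts(c,np.c_[uu.ravel(),vv.ravel()],d).reshape(400,640,3)
hsv=cv2.cvtColor(im,cv2.COLOR_RGB2HSV); g=(hsv[:,:,0]>40)&(hsv[:,:,0]<90)&(hsv[:,:,1]>90)
X=P[g&(np.hypot(P[:,:,0]-s['tcp_pos'][0],P[:,:,1]-s['tcp_pos'][1])<.06)]
for k in range(5):
    m=np.median(X,0); n=np.linalg.svd(X-X.mean(0),full_matrices=False)[2][2]; n*=np.sign(n[2]); r=(X-X.mean(0))@n; X=X[abs(r)<max(.0012,2.5*r.std())]
F=np.array([-.2317,-.0228,.9725]); f0=np.array([.5945,-.1585,.0688])
print('board',len(X),m.round(4),'n',n.round(4),'tilt',np.degrees(np.arccos(n[2])).round(2),'angle to face',np.degrees(np.arccos(min(1,n@F))).round(2),'board top above face',((m-f0)@F).round(4),'under TCP',(s['tcp_pos'][2]-(m[2]-n[:2]@(s['tcp_pos'][:2]-m[:2])/n[2])).round(4))
k,l,st,_=cv2.connectedComponentsWithStats(g.astype(np.uint8)); 
w=((im.min(2)>150)|g)&(abs((P-m)@n)<.005)&(np.hypot(P[:,:,0]-m[0],P[:,:,1]-m[1])<.07); uv=np.argwhere(w)[:,::-1]
x=np.array([np.cos(np.radians(5.65))*.9725,np.sin(np.radians(5.65))*.9725,.2328]); y=np.cross(F,x)
q=np.c_[(P[w]-f0)@x,(P[w]-f0)@y]; print('extent in face x,y mm',(1000*np.percentile(q,[1,99],axis=0)).round(1).tolist())
E
python3 car.py w6
python3 -m handwheel '[[[0,0,0.5,0],[0,0,0.5,0],[0,0,0.4,0],[0,0,0.1,0],[0,0,0,0],[0,0,0,0]]]'
```

```text
board 4608 [ 0.5663 -0.1596  0.1266] n [ 1.8e-03 -9.0e-04  1.0e+00] tilt 0.11 angle to face 13.56 board top above face 0.0628 under TCP 0.0089
extent in face x,y mm [[-32.0, -32.5], [23.4, 35.7]]
t: 19.58
tcp_pos: [0.587, -0.1594, 0.0992]
tool_rot: [-0.05, 0.999, -0.0, 0.0]
force: [-0.8, 0.6, -1.9]
finger_gap: 0.132
gripper_force: 24.5
```

```bash
for i in 1; do python3 -m handwheel '[[[0,0,0.06,0],[0,0,0.06,0],[0,0,0.06,0],[0,0,0.06,0],[0,0,0,0]]]' - 20|sed -n 2,6p; python3 -m handwheel '[[[0,0,0.04,0],[0,0,0.04,0],[0,0,0,0]]]'|sed -n 2,6p; done
```

```text
tcp_pos: [0.5867, -0.1592, 0.0929]
tool_rot: [-0.05, 0.999, -0.0, -0.0]
force: [0.0, 0.2, 0.1]
finger_gap: 0.134
gripper_force: 24.7
tcp_pos: [0.5864, -0.1593, 0.0922]
tool_rot: [-0.05, 0.999, -0.0, -0.0]
force: [-3.4, 0.1, 7.9]
finger_gap: 0.136
gripper_force: 26.0
```

```bash
for i in 1; do python3 -m handwheel '[[[0,0,0.04,0],[0,0,0.04,0],[0,0,0,0]]]' - 20|sed -n '2p;4,6p'; python3 -m handwheel '[[[0,0,0.04,0],[0,0,0.04,0],[0,0,0,0]]]' |sed -n '2p;4,6p'; done; python3 snap.py w7; python3 car.py w7
```

```text
tcp_pos: [0.5853, -0.1594, 0.0903]
force: [-6.2, -0.6, 10.5]
finger_gap: 0.137
gripper_force: 26.5
tcp_pos: [0.5844, -0.1594, 0.0883]
force: [-8.2, -1.3, 11.5]
finger_gap: 0.135
gripper_force: 27.1
board 4292 [ 0.5656 -0.1606  0.0785] n [-0.0876 -0.0087  0.9961] tilt 5.05 angle to face 8.42 board top above face 0.0161 under TCP 0.0082
extent in face x,y mm [[-43.3, -33.4], [10.9, 34.8]]
```

```bash
for i in 1; do python3 -m handwheel '[[[-0.02,0,0.04,0],[-0.02,0,0.04,0],[0,0,0,0]]]'|sed -n '2p;4,6p'; python3 -m handwheel '[[[-0.02,0,0.04,0],[-0.02,0,0.03,0],[0,0,0,0]]]' |sed -n '2p;4,6p'; done; python3 snap.py w8; python3 car.py w8
```

```text
tcp_pos: [0.5838, -0.1594, 0.0862]
force: [-10.5, -2.1, 12.6]
finger_gap: 0.138
gripper_force: 28.0
tcp_pos: [0.5835, -0.1594, 0.0845]
force: [-14.4, -3.1, 14.8]
finger_gap: 0.138
gripper_force: 28.8
board 4034 [ 0.5651 -0.1608  0.0739] n [-0.1587 -0.0151  0.9872] tilt 9.17 angle to face 4.31 board top above face 0.0119 under TCP 0.0075
extent in face x,y mm [[-44.2, -33.1], [10.3, 54.8]]
```

```bash
python3 -m handwheel '[[[0,0,0.04,0],[0,0,0.04,0],[0,0,0,0]]]'|sed -n '2p;4,6p'; python3 snap.py w9; python3 car.py w9
```

```text
tcp_pos: [0.5836, -0.1593, 0.0824]
force: [-13.2, -3.0, 14.2]
finger_gap: 0.139
gripper_force: 29.3
board 3917 [ 0.5658 -0.1602  0.0714] n [-0.2004 -0.02    0.9795] tilt 11.62 angle to face 1.88 board top above face 0.0092 under TCP 0.0073
extent in face x,y mm [[-43.6, -32.9], [30.2, 56.6]]
```

```bash
python3 -m handwheel '[[[0,0,0.04,0],[0,0,0.02,0],[0,0,0,0]]]'|sed -n '2p;4,6p'; python3 snap.py w10; python3 car.py w10
```

```text
tcp_pos: [0.5834, -0.1593, 0.081]
force: [-13.9, -3.0, 14.9]
finger_gap: 0.135
gripper_force: 29.9
board 3823 [ 0.5659 -0.16    0.0698] n [-0.2263 -0.0228  0.9738] tilt 13.15 angle to face 0.48 board top above face 0.0076 under TCP 0.0071
extent in face x,y mm [[-44.0, -33.0], [32.9, 56.9]]
```

```bash
python3 -m handwheel '[[[0.04,0,0.02,0],[0.04,0,0.01,0],[0.04,0,0,0],[0,0,0,0],[0,0,0,0]]]'|sed -n '1,2p;4,6p'; python3 snap.py w11; python3 car.py w11
```

```text
t: 23.65
tcp_pos: [0.5834, -0.1593, 0.0808]
force: [-8.2, -0.6, 15.0]
finger_gap: 0.136
gripper_force: 29.8
board 3953 [ 0.5654 -0.1596  0.0695] n [-0.2288 -0.0239  0.9732] tilt 13.3 angle to face 0.4 board top above face 0.0074 under TCP 0.0071
extent in face x,y mm [[-44.1, -32.8], [32.6, 56.8]]
```

```bash
python3 -m handwheel '[[[0.04,0,0,0],[0.04,0,0,0],[0,0,0,0],[0,0,0,0],[0,0,0,0],[0,0,0,0]]]'|sed -n '1,2p;4,6p'; python3 snap.py w12; python3 car.py w12; python3 - <<'E'
from h import *
vv,uu=np.mgrid[:400,:640]; im,d=snapshot('scene'); P=pts(cam('scene'),np.c_[uu.ravel(),vv.ravel()],d).reshape(400,640,3)
q=(P[:,:,2]>.045)&(P[:,:,2]<.09)&(np.hypot(P[:,:,0]-.604,P[:,:,1]+.253)<.02)&(im.min(2)>0); p=np.median(P[q],0); v=p[:2]-[.5940,-.1582]; print('post',q.sum(),p.round(4),np.degrees(np.arctan2(v[1],v[0])).round(1))
a=cv2.resize(im[130:270,180:340,::-1],None,fx=3,fy=3,interpolation=cv2.INTER_CUBIC); w=cv2.resize(cv2.imread('pics/w12.png')[:,120:520],None,fx=.75,fy=.75); w=cv2.copyMakeBorder(w,0,a.shape[0]-w.shape[0],0,0,cv2.BORDER_CONSTANT); cv2.imwrite('pics/both12.png',np.hstack([a,w]))
E
```

```text
t: 24.45
tcp_pos: [0.5835, -0.1594, 0.0809]
force: [-3.3, 1.9, 10.7]
finger_gap: 0.136
gripper_force: 29.3
board 3947 [ 0.5657 -0.1598  0.0696] n [-0.2311 -0.0237  0.9726] tilt 13.43 angle to face 0.36 board top above face 0.0074 under TCP 0.0071
extent in face x,y mm [[-44.0, -32.9], [32.6, 56.9]]
post 62 [ 0.607  -0.2523  0.0683] -82.1
```

View pics/both12.png

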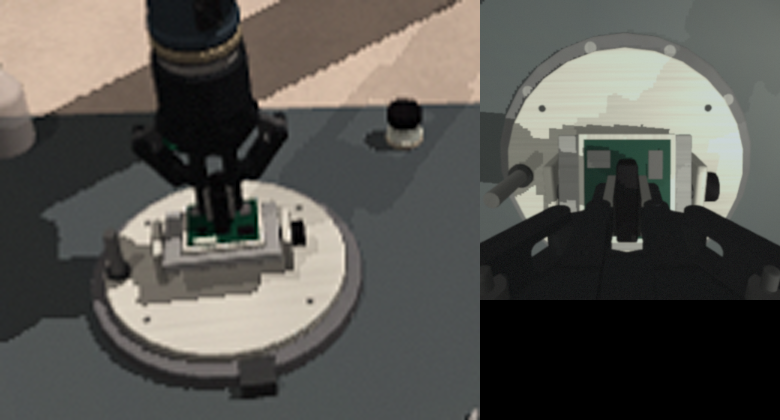

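The carrier lies flush on the face (left panel (222,228), right panel (627,175)). It is square, within about 4 mm of centre, and pressed with about 11 N. The table is still indexed, so I'm handing in.

```bash
python3 -c "
from station import sign_off
print(sign_off())"
```

```text
the job is handed in; nothing more can be done
None
```

I handed the job in at about 24.5 s with the table in its second position and the carrier still gripped and pressed at about 11 N, flush on the test face (about 0.4° off parallel), square and about 4 mm off centre; the hand-in returned no verdict, and I did not re-measure the bystanders.

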